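# Slide a test blank out over the end of the ledge for the caliper

## Task

Get the aluminium blank (the one with blue-inked ends) ready for the caliper: with the fingertips, gently push it back square against the ledge's back lip and along the lip towards the end of the ledge nearest to it, until the whole blue band of that outer end hangs clear past the ledge, and no more than about 2 cm of bare metal with it. Only push it, never lift it or let it fall, and leave the copper blank, the ink bottle, the caliper and the handset where they are.

Things in the scene. Friction and masses are not known exactly. Their poses are not given: they have to be found in the camera images.
- ledge: Dark steel ledge (low riser shelf) screwed to the bench: 440 mm long (its y), 130 mm deep (its x), flat top 80 mm above the bench. Origin: centre of its underside, on the bench; x points to the back, away from the robot, y left along the ledge. A 3 mm thick back lip stands 12 mm above the top, its inner face at x = +62 mm. The front (x = -65 mm) and both ends (y = +-220 mm) are open, without lip.
- blank: Loose aluminium blank lying flat on the left or right half of the ledge: 50 mm wide (x), 130 mm long (y), 5 mm thick, 60 to 125 g; last 30 mm at each end inked blue. Origin: centre of its underside. Starts up to 25 mm off the lip, up to 0.12 rad askew, its outer end 12 to 48 mm short of the ledge's end. Squared against the lip, its origin is at x = +37 mm in the ledge's frame.
- blank_left_end (a point): Middle of the left (+y) end face of the aluminium blank, half-way up its thickness, 65 mm from its centre.
- blank_right_end (a point): Middle of the right (-y) end face of the aluminium blank, half-way up its thickness, 65 mm from its centre.
- copper_blank: Loose bare copper blank of the same size (50 x 130 x 5 mm), lying flat in the other half of the ledge, at least 85 mm from the aluminium one. Origin: centre of its underside. Not to be moved.
- ink_bottle: Loose bottle of blue marking ink, 36 mm across, 62 mm tall, standing on the bench in front of the ledge (on the robot's side). Origin: centre of its underside. Not to be moved.
- caliper: Digital caliper, 230 mm long, 72 mm over the jaws, 14 mm high, lying on the bench behind the ledge. Origin: under the middle of its beam, on the bench. Not to be moved.
- handset: Black hand control of the testing machine with keys and a small screen, 75 x 170 x 28 mm (x, y, z), 30 mm high with its keys, lying on the bench off the right end of the ledge. Origin: centre of its underside. Not to be moved.
Not all that is in view belongs to the job. Several things have the shape of the blank; the one meant has the colours described above.

How it is judged (in metres and radians):
At the end, for the whole second after the job is handed in: The aluminium blank lies flat and still on the ledge, its outer end 28 to 53 mm past the ledge end (30 mm blue band clear), within 6 mm of the back lip and 0.06 rad of parallel to it; copper blank within 10 mm, bottle, caliper and handset within 15 mm of where they were ((y of blank_left_end in the frame of ledge between 0.248 and 0.273 m or y of blank_right_end in the frame of ledge between -0.273 and -0.248 m) and x of blank in the frame of ledge above 0.031 m and angle between the y axis of blank and the y axis of ledge, either way round below 0.06 rad and height (world z) of blank between 0.077 and 0.083 m and angle between blank's own z axis and vertical below 0.05 rad and linear speed of blank below 0.01 m/s and distance of copper_blank from where it was at the start of the episode below 0.01 m and distance of each of ink_bottle, caliper, handset from where it was at the start of the episode below 0.015 m); the robot touches nothing.
It fails at once if the aluminium blank is lifted or tipped up off the ledge (height (world z) of blank above 0.09 m or angle between blank's own z axis and vertical above 0.2 rad).
It fails at once if the aluminium blank falls from the ledge (height (world z) of blank below 0.07 m).
It fails at once if the aluminium blank is squeezed or jammed with more than 40 N (contact force between the fingers and blank above 40 N).
It fails at once if the copper blank is moved by more than 10 mm (distance of copper_blank from where it was at the start of the episode above 0.01 m).
It fails at once if the ink bottle, caliper or handset is moved by more than 15 mm (distance of any of ink_bottle, caliper, handset from where it was at the start of the episode above 0.015 m).
It also fails if it takes over 45 s, if anything falls off the work surface, if the arm or the gripper's body presses on something with over 40 N, if the wrist force passes 120 N, or if a joint passes its speed limit or range.

## Robot

A 6-joint arm with a two-finger parallel gripper is mounted at the origin on the work surface. World frame = base frame: x ahead of the robot, y to its left, z up, the work surface at z = 0. Lengths are in mm, angles in rad, forces in N, time in s.
With the tool pointing down it reaches from about 350 to 875 mm from the base axis. Payload 4.2 kg.
Tool frame: the origin (TCP) lies midway between the tips of the shut fingers; the grasp point (between the pads) lies 19 mm behind it; z points along the fingers, y is the line along which they close (so a half turn about z gives the same grasp; the last joint's range is limited). The gripper opens to 85 mm and grips with 20 to 120 N. Pads are 22 mm wide; open, the fingers measure 114 mm over their backs; the gripper's body (76 mm by 85 mm) begins 54 mm behind the grasp point. The pads swing forward as they close: fully open they stand 13 mm farther back than shut.
Start: joints at [-1.044, 0.385, 0.008, 0, -1.194, -0.259], TCP at [165.398, -602.696, 231.312] pointing down, gripper open.
Joint ranges: [-3.14, 3.14], [-1.21, 2.06], [-1.07, 1.41], [-3.16, 2.05], [-2.99, -0.16], [-3.1, 3.1]. Speed limits (rad/s): [2.79, 2.79, 3.14, 3.14, 3.14, 3.14].

## Interface

Orientations are given as a unit quaternion [x, y, z, w].
In Python, from bench import read_state, get_image, job_done gives the robot as it stands.
- The arm moves only by the tool servo_tool, never from a script. Its arguments are lists of equal length, an entry for each row: "rotation": the turn, a rotation vector about the world's x, y, z scaled (see below), a list of three; "slide": the shift along the world's x, y, z scaled (see below), a list of three; "grip": the opening, from -1 (shut) to 1 (fully open). In form: {"rotation": [[rx, ry, rz], ...], "slide": [[tx, ty, tz], ...], "grip": [grip, ...]}. A call has 1 to 8 rows; each row is the pose to reach, as a shift and turn from the pose commanded when the call began, turning the shorter way round; what a row does not reach only later rows make up. The controller multiplies each number of a shift by 0.2 m and each number of a turn by 360 degrees. A row lasts 1/8 s, in which the tool goes at most 62.5 mm and 10.7 degrees, less where a joint would pass 70% of its speed; a pose out of reach is approached as far as the arm can. A call with a number of a shift or a turn outside -1 to 1 is refused whole. A call with a gripper value outside its range is refused whole. The fingers move at their own pace and stop on an object; the grip force is fixed at half the most. Time passes only in rows, so rows that repeat a pose let the fingers close. It gives the time, the measured TCP pose, the force, the opening and the grip force at its end, in the units of the state.
- read_state(): the state, without advancing time (a new reading comes with each control period).
- get_image(name): name is "scene" or "side" or "wrist"; returns a dict with "image" (420x560x3 uint8, red, green, blue), "depth" (420x560 float32, mm along the optical axis (not along the pixel's ray), 0 where there is no reading), "camera_matrix" (3x3 intrinsics, pixels), "rvec" (rotation vector, rad) and "tvec" (3), from world to camera coordinates, as OpenCV has them; the wrist camera has in their place "hand_eye" (4x4, takes a point from camera to tool coordinates, whose origin is the TCP and whose axes are the flange's). Camera axes: x right, y down, z forward; pixel columns grow to the right and rows downward; lengths in mm; the calibration is good to about 2 mm. A picture is of the moment at which its call begins: read the wrist's pose just before it.
- job_done(): hands the job in; it is judged then, once.
The state is a dict: "clock": time; "joints": joint angles; "joint_vel": joint speeds; "joint_efforts": joint torques, N m; "position": TCP position; "ee_rot": TCP orientation; "contact_force": force on the tool from outside, world axes, zero at the start; "wrist_torque": the same for the moment, N m; "gripper_width": finger opening in mm; "grasp_force": force on a finger pad.
Only numpy, scipy, OpenCV 4.12 (cv2) and the standard library are available. Lean on these libraries where they do the work, as an engineer would, in place of code of your own. Each camera call takes 0.05 s, during which the arm holds its last target. There are 200 camera calls.

## Working session

There is one attempt and no reset: what is moved stays moved. The work goes in short steps, Python scripts to look and compute and a tool call to move; the robot and the scene stay as the last step left them, time stands still between calls to the robot, and variables do not carry over. Pictures are saved under pics/ and viewed, at most 10 in all, crops included, and the job is handed in when it is done.

Besides the shell and the picture viewer there is one more tool, called in YAML: its name, and indented under it one key for each argument. servo_tool: Moves the arm, as the interface text tells. Shifts and turns lie within -1 to 1; 1 stands for 0.2 m of shift or 360 degrees of turn. Its arguments: {"type":"object","properties":{"rotation":{"type":"array","items":{"type":"array","items":{"type":"number","minimum":-1,"maximum":1}}},"slide":{"type":"array","items":{"type":"array","items":{"type":"number","minimum":-1,"maximum":1}}},"grip":{"type":"array","items":{"type":"number"}}},"required":["rotation","slide","grip"]}

```bash
mkdir -p pics; cat > h.py <<'E'
import numpy as np,cv2
from bench import read_state,get_image,job_done
from scipy.spatial.transform import Rotation as R
def cam(n):
    s=read_state(); d=get_image(n); K=np.array(d["camera_matrix"],float)
    if "rvec" in d and d["rvec"] is not None:
        Rm=cv2.Rodrigues(np.array(d["rvec"],float))[0]; t=np.array(d["tvec"],float).ravel()
        Rc=Rm.T; c=-Rm.T@t
    else:
        H=np.array(d["hand_eye"]); Rt=R.from_quat(s["ee_rot"]).as_matrix()
        Rc=Rt@H[:3,:3]; c=Rt@H[:3,3]+np.array(s["position"])
    return d["image"],d["depth"],K,Rc,c
def ray(K,Rc,c,uv,z):
    uv=np.atleast_2d(uv).astype(float)
    r=np.c_[(uv[:,0]-K[0,2])/K[0,0],(uv[:,1]-K[1,2])/K[1,1],np.ones(len(uv))]@Rc.T
    return c+r*((z-c[2])/r[:,2])[:,None]
def pts(D,K,Rc,c):
    v,u=np.mgrid[:D.shape[0],:D.shape[1]]
    return np.stack([(u-K[0,2])/K[0,0]*D,(v-K[1,2])/K[1,1]*D,D],-1)@Rc.T+c
def save(n,im): cv2.imwrite("pics/"+n+".png",im[:,:,::-1])
E
python3 - <<'E'
from h import *
ims=[]
for n in("scene","side"):
    im,D,K,Rc,c=cam(n); save(n,im); print(n,c.round(),Rc[:,2].round(2))
s=read_state();print(s["clock"],s["position"],s["ee_rot"],s["gripper_width"],s["contact_force"])
E
```

```text
scene [1046.   45.  775.] [-0.6  -0.17 -0.78]
side [127. 392. 447.] [ 0.54 -0.68 -0.49]
0.1 [ 165.25752421 -602.21344479  230.31885335] [-1.33423668e-01  9.91058587e-01  9.81560040e-04 -1.94075999e-04] 85.83532415381026 [-0.76854052  0.24500794  0.2277639 ]
```

View pics/scene.png

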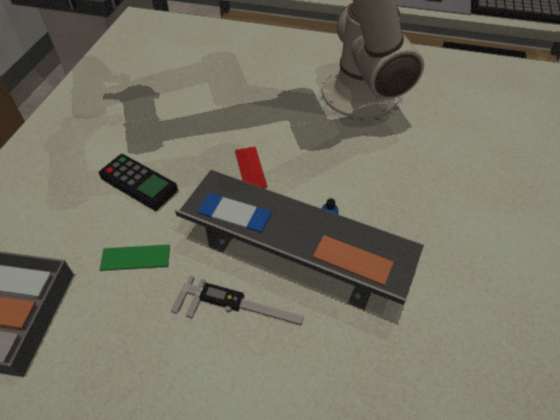

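View pics/side.png

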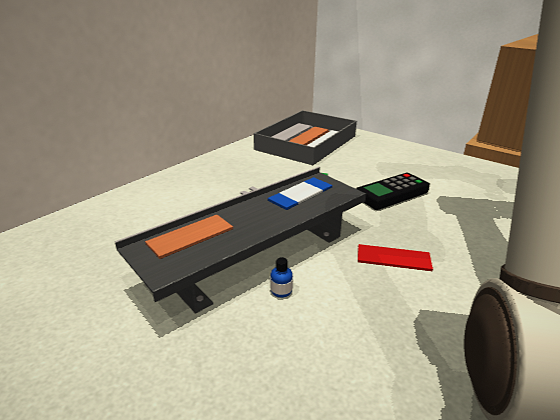

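The scene view shows the aluminium blank with blue ends at about (235,212). The copper blank is at (352,259), and red (250,168) and green (135,258) plates and the tray pieces (20,310) are lookalikes. Only the one at (235,212) is bare metal with blue ends on the ledge. In the side view it is at (300,192). It lies on the ledge's right half, near the handset. I'll measure it and confirm with a crop.

```bash
cat >> h.py <<'E'
def blue(im):
    h=cv2.cvtColor(im,cv2.COLOR_RGB2HSV); return cv2.inRange(h,(105,130,60),(125,255,255))
def rect(P):
    (cx,cy),(w,h),a=cv2.minAreaRect(P[:,:2].astype(np.float32))
    b=cv2.boxPoints(((cx,cy),(w,h),a)); e=max([b[1]-b[0],b[2]-b[1]],key=np.linalg.norm)
    e=e/np.linalg.norm(e); e=e if e[1]>0 else -e
    return np.array([cx,cy]),sorted([w,h]),np.arctan2(-e[0],e[1])
def blobs(im,amin=60):
    n,L,S,C=cv2.connectedComponentsWithStats(blue(im))
    return [(L==i,C[i],S[i,4]) for i in range(1,n) if S[i,4]>amin]
E
python3 - <<'E'
from h import *
for n in("scene","side"):
    im,D,K,Rc,c=cam(n); P=pts(D,K,Rc,c)
    hsv=cv2.cvtColor(im,cv2.COLOR_RGB2HSV)
    box=(P[...,0]>250)&(P[...,0]<850)&(P[...,1]>-560)&(P[...,1]<150)
    m=box&(P[...,2]>72)&(P[...,2]<100)&(D>0)
    k,L,S,C=cv2.connectedComponentsWithStats(m.astype(np.uint8)); i=1+S[1:,4].argmax(); m=L==i
    Q=P[m]; t=Q[(Q[:,2]<82)]
    print(n,"ledge",rect(Q),"z med",np.median(Q[:,2]), "zpct",np.percentile(Q[:,2],[2,50,98]))
    hi=Q[Q[:,2]>89]; print(" lip n",len(hi), rect(hi) if len(hi)>10 else"")
    allb=np.zeros(m.shape,bool)
    for B,C0,A in blobs(im,40):
        print(" blue",C0.round(),A,P[B].mean(0).round(1),ray(K,Rc,c,[C0],85).round(1))
        if m[B].mean()>.6: allb|=B
    v,u=np.nonzero(allb); print(" blank",rect(ray(K,Rc,c,np.c_[u,v],85)), "z",np.median(P[allb][:,2]))
    cu=cv2.inRange(hsv,(3,120,80),(18,255,255)).astype(bool)&m
    v,u=np.nonzero(cu); print(" copper",rect(ray(K,Rc,c,np.c_[u,v],85)))
    hs=box&(D>0)&(P[...,2]>18)&(P[...,2]<40); k,L,S,C=cv2.connectedComponentsWithStats(hs.astype(np.uint8))
    for i in range(1,k):
        if S[i,4]>60: print(" low",C[i].round(),rect(P[L==i]))
    if n=="scene": save("crop",cv2.resize(im[160:300,160:430],None,fx=2.9,fy=2.9,interpolation=cv2.INTER_CUBIC))
E
```

```text
scene ledge (array([535.02954102, -52.8973999 ]), [133.47425842285156, 437.3725891113281], np.float32(-0.1896646)) z med 80.43137346705493 zpct [77.0794682  80.43137347 91.65670421]
 lip n 622 (array([597.4776001 , -64.40867615]), [6.471035003662109, 435.55010986328125], np.float32(-0.18885267))
 blue [209. 204.] 305 [ 522.2 -224.    84.4] [[ 522.9 -223.8   85. ]]
 blue [331. 209.] 52 [464.7   1.   69.7] [[477.2   2.3  85. ]]
 blue [259. 219.] 347 [ 533.9 -122.5   84.6] [[ 534.4 -122.4   85. ]]
 blank (array([ 528.13983154, -172.77938843]), [51.27960968017578, 131.00791931152344], np.float32(-0.112261444)) z 84.55157718243413
 copper (array([576.80371094,  58.7486496 ]), [51.885372161865234, 130.39199829101562], np.float32(-0.19983779))
 low [138. 180.] (array([ 446.10714722, -425.01296997]), [75.24945068359375, 171.56927490234375], np.float32(-0.34300599))
 low [ 36. 263.] (array([ 696.83660889, -510.41348267]), [4.146529674530029, 99.37671661376953], np.float32(0.10908569))
 low [ 47. 308.] (array([ 767.82727051, -441.90429688]), [4.501245021820068, 164.64144897460938], np.float32(
[... 1139 characters left out ...]
[ 796.28741455, -535.2411499 ]), [50.240726470947266, 52.8731803894043], np.float32(0.100258544))
 low [297. 148.] (array([ 745.73956299, -459.42230225]), [92.45648956298828, 198.7259521484375], np.float32(-0.8822193))
 low [392. 187.] (array([ 443.17703247, -423.12194824]), [76.92363739013672, 171.2269744873047], np.float32(-0.34096134))
 low [334. 222.] (array([ 465.72525024, -197.32318115]), [5.742216110229492, 39.16032028198242], np.float32(1.4582936))
 low [281. 281.] (array([435.26876831,   1.50221062]), [29.022518157958984, 35.479156494140625], np.float32(-1.0288355))
 low [189. 295.] (array([526.44628906, 114.50157928]), [4.768111228942871, 41.108951568603516], np.float32(1.3905436))
```

View pics/crop.png

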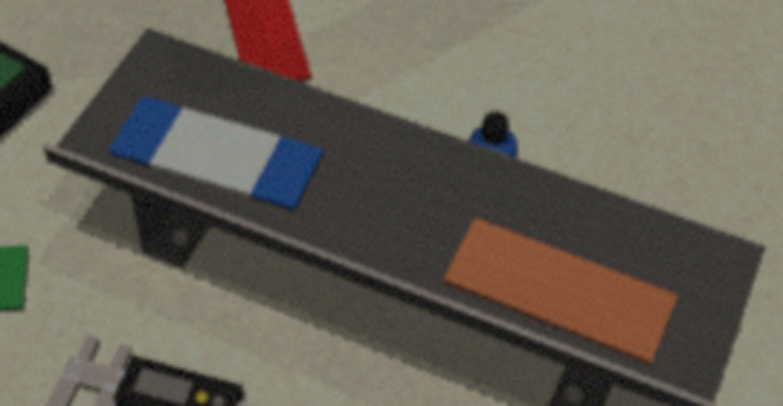

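The crop confirms it: at the ledge's right end lies a bare grey plate with blue ends. The other plate on the ledge is bare copper. Next I go above the ledge front, fingers shut and turned parallel to the ledge.

servo_tool:
  rotation:
    - [0,0,-0.0182]
    - [0,0,-0.0364]
    - [0,0,-0.0546]
    - [0,0,-0.0728]
    - [0,0,-0.0728]
    - [0,0,-0.0728]
  slide:
    - [0.14,0.18,0]
    - [0.32,0.4,0]
    - [0.5,0.62,0]
    - [0.66,0.84,0]
    - [0.78,0.97,0]
    - [0.8,1,0]
  grip: [-1,-1,-1,-1,-1,-1]

```text
clock: 0.95
position: [326.5, -401.3, 231.5]
ee_rot: [0.093, 0.996, -0.0, 0.0]
contact_force: [0.5, -0.4, 0.1]
gripper_width: -0.1
grasp_force: 0.0
```

servo_tool:
  rotation:
    - [0,0,0]
    - [0,0,0]
    - [0,0,0]
    - [0,0,0]
    - [0,0,0]
    - [0,0,0]
    - [0,0,0]
    - [0,0,0]
  slide:
    - [0.12,0.18,0]
    - [0.28,0.42,0]
    - [0.44,0.66,0]
    - [0.56,0.86,0]
    - [0.65,0.97,0]
    - [0.68,1,0]
    - [0.68,1,0]
    - [0.68,1,0]
  grip: [-1,-1,-1,-1,-1,-1,-1,-1]

```text
clock: 1.95
position: [460.7, -203.6, 231.2]
ee_rot: [0.095, 0.995, -0.0, -0.0]
contact_force: [0.8, 0.1, 0.0]
gripper_width: -0.1
grasp_force: 0.0
```

```bash
cat >> h.py <<'E'
C0=np.array([534.7,-53.0]); A0=-0.191
def toL(p):
    d=np.asarray(p)[...,:2]-C0; ca,sa=np.cos(A0),np.sin(A0)
    return np.stack([d@[ca,sa],d@[-sa,ca]],-1)
def blank(n):
    im,D,K,Rc,c=cam(n); m=np.zeros(D.shape,bool)
    for B,C,A in blobs(im,40):
        q=toL(ray(K,Rc,c,[C],85))[0]
        if -50<q[0]<70 and -290<q[1]<-20: m|=B
    v,u=np.nonzero(m)
    if len(u)<50: return print(n,"no blue")
    o,wh,a=rect(ray(K,Rc,c,np.c_[u,v],85)); l=toL(o)
    print(n,"blank L",l.round(1),"size",np.round(wh,1),"skew",round(float(a-A0),3),"right end y",round(l[1]-65*np.cos(a-A0),1))
def tcp():
    s=read_state(); print("t",s["clock"],"TCP",np.round(s["position"],1),"L",toL(s["position"]).round(1),"F",np.round(s["contact_force"],1))
E
python3 - <<'E'
from h import *
im,D,K,Rc,c=cam("wrist"); save("w1",im); print(c.round())
for n in("wrist","scene"): blank(n)
tcp()
P=pts(D,K,Rc,c); t=(D>0)&(abs(P[...,2]-80)<4); print("wrist ledge z",np.median(P[t][:,2]))
E
```

```text
[ 397. -191.  375.]
wrist blank L [  15.8 -119.4] size [ 50.4 129.8] skew 0.081 right end y -184.2
scene blank L [  16.4 -118.7] size [ 51.6 130.8] skew 0.079 right end y -183.5
t 2.1 TCP [ 460.9 -203.4  231.3] L [ -43.9 -161.7] F [-0.2 -0.4 -1.2]
wrist ledge z 81.41113327563883
```

View pics/w1.png

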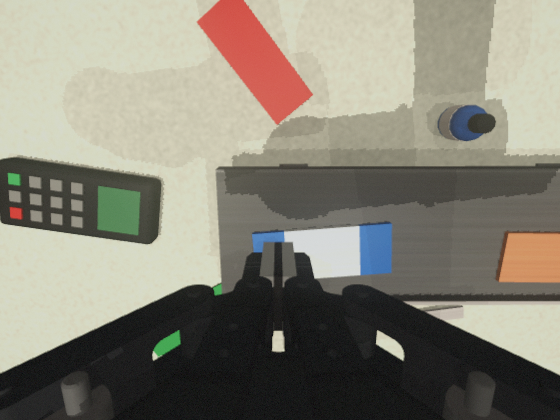

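The wrist view shows the shut fingers, the blank at about (320,250) with blue bands at (375,250) and (268,240), the copper at (535,257) and the handset at (80,200). Its measurements agree with the scene camera. I'll lower in front of the blank.

servo_tool:
  rotation:
    - [0,0,0]
    - [0,0,0]
    - [0,0,0]
    - [0,0,0]
    - [0,0,0]
    - [0,0,0]
  slide:
    - [0.05,0.1,-0.1]
    - [0.095,0.195,-0.3]
    - [0.095,0.195,-0.5]
    - [0.095,0.195,-0.64]
    - [0.095,0.195,-0.69]
    - [0.095,0.195,-0.69]
  grip: [-1,-1,-1,-1,-1,-1]

```text
clock: 2.85
position: [480.4, -164.1, 93.4]
ee_rot: [0.095, 0.995, -0.0, -0.0]
contact_force: [-0.3, -0.8, 0.6]
gripper_width: -0.1
grasp_force: 0.0
```

servo_tool:
  rotation:
    - [0,0,0]
    - [0,0,0]
    - [0,0,0]
    - [0,0,0]
  slide:
    - [0,0,-0.02]
    - [0,0,-0.04]
    - [0,0,-0.05]
    - [0,0,-0.05]
  grip: [-1,-1,-1,-1]

```text
clock: 3.35
position: [480.4, -163.7, 83.4]
ee_rot: [0.095, 0.996, -0.0, 0.0]
contact_force: [0.2, 0.3, -0.3]
gripper_width: -0.3
grasp_force: 0.0
```

servo_tool:
  rotation:
    - [0,0,0]
    - [0,0,0]
    - [0,0,0]
    - [0,0,0]
    - [0,0,0]
    - [0,0,0]
    - [0,0,0]
    - [0,0,0]
  slide:
    - [0,0,-0.005]
    - [0.02,-0.004,-0.005]
    - [0.04,-0.008,-0.005]
    - [0.055,-0.011,-0.005]
    - [0.07,-0.014,-0.005]
    - [0.085,-0.016,-0.005]
    - [0.1,-0.019,-0.005]
    - [0.1,-0.019,-0.005]
  grip: [-1,-1,-1,-1,-1,-1,-1,-1]

```text
clock: 4.35
position: [500.8, -167.5, 82.3]
ee_rot: [0.095, 0.996, -0.0, 0.0]
contact_force: [-0.7, 0.1, -0.0]
gripper_width: -0.1
grasp_force: 0.1
```

```bash
python3 - <<'E'
from h import *
tcp(); blank("scene")
E
```

```text
t 4.35 TCP [ 500.8 -167.5   82.3] L [ -11.5 -118.9] F [-0.7  0.1 -0. ]
scene blank L [  24.7 -119.5] size [ 52.2 130.5] skew 0.062 right end y -184.4
```

servo_tool:
  rotation:
    - [0,0,0]
    - [0,0,0]
    - [0,0,0]
    - [0,0,0]
    - [0,0,0]
    - [0,0,0]
    - [0,0,0]
    - [0,0,0]
  slide:
    - [0.01,-0.002,0]
    - [0.02,-0.004,0]
    - [0.03,-0.006,0]
    - [0.04,-0.008,0]
    - [0.048,-0.009,0]
    - [0.054,-0.01,0]
    - [0.058,-0.011,0]
    - [0.058,-0.011,0]
  grip: [-1,-1,-1,-1,-1,-1,-1,-1]

```text
clock: 5.4
position: [512.1, -169.7, 82.3]
ee_rot: [0.095, 0.996, 0.0, 0.0]
contact_force: [-1.3, 0.2, -0.3]
gripper_width: 0.1
grasp_force: 0.3
```

```bash
python3 - <<'E'
from h import *
tcp(); blank("scene"); blank("side")
E
```

```text
t 5.4 TCP [ 512.1 -169.7   82.3] L [-1.000e-01 -1.188e+02] F [-1.3  0.2 -0.3]
scene blank L [  33.4 -120.1] size [ 46.7 131.3] skew 0.023 right end y -185.0
side blank L [  30.9 -117.1] size [ 56.8 135.6] skew 0.03 right end y -182.1
```

servo_tool:
  rotation:
    - [0,0,0]
    - [0,0,0]
    - [0,0,0]
  slide:
    - [0.003,-0.001,0]
    - [0.006,-0.001,0]
    - [0.006,-0.001,0]
  grip: [-1,-1,-1]

```text
clock: 5.88
position: [513.1, -169.9, 82.3]
ee_rot: [0.095, 0.996, 0.0, -0.0]
contact_force: [-0.9, 0.6, 1.0]
gripper_width: -0.1
grasp_force: 0.6
```

servo_tool:
  rotation:
    - [0,0,0]
    - [0,0,0]
  slide:
    - [0.003,-0.001,0]
    - [0.003,-0.001,0]
  grip: [-1,-1]

```text
clock: 6.12
position: [513.9, -170.1, 82.3]
ee_rot: [0.095, 0.996, 0.0, 0.0]
contact_force: [-1.4, 1.6, 0.6]
gripper_width: 0.0
grasp_force: 0.6
```

servo_tool:
  rotation:
    - [0,0,0]
    - [0,0,0]
  slide:
    - [0.003,-0.001,0]
    - [0.003,-0.001,0]
  grip: [-1,-1]

```text
clock: 6.38
position: [514.2, -170.2, 82.3]
ee_rot: [0.095, 0.996, 0.0, -0.0]
contact_force: [-1.0, 2.0, 0.4]
gripper_width: -0.0
grasp_force: 1.1
```

```bash
python3 - <<'E'
from h import *
tcp(); blank("scene"); blank("side")
E
```

```text
t 6.375 TCP [ 514.2 -170.2   82.3] L [   2.1 -119. ] F [-1.   2.   0.4]
scene blank L [  33.8 -120.6] size [ 43.9 130.8] skew 0.005 right end y -185.6
side blank L [  32.1 -117.5] size [ 56.3 134.9] skew -0.003 right end y -182.5
```

Squared against the lip (skew about 0.005 rad; front edge at x of about 12, so centre at about 37). Now I back off, rise, and go round to the blank's left end.

servo_tool:
  rotation:
    - [0,0,0]
    - [0,0,0]
    - [0,0,0]
    - [0,0,0]
    - [0,0,0]
    - [0,0,0]
    - [0,0,0]
    - [0,0,0]
  slide:
    - [-0.04,0.008,0]
    - [-0.074,0.014,0]
    - [-0.074,0.014,0.08]
    - [-0.06,0.03,0.15]
    - [0.05,0.16,0.15]
    - [0.2,0.34,0.15]
    - [0.256,0.404,0.15]
    - [0.256,0.404,0.15]
  grip: [-1,-1,-1,-1,-1,-1,-1,-1]

```text
clock: 7.48
position: [566.1, -88.7, 112.3]
ee_rot: [0.094, 0.996, 0.0, 0.0]
contact_force: [-0.0, -0.7, -0.6]
gripper_width: -0.1
grasp_force: 0.0
```

```bash
python3 - <<'E'
from h import *
tcp(); blank("scene"); blank("side"); blank("wrist")
E
```

```text
t 7.475 TCP [566.1 -88.7 112.3] L [ 37.6 -29.1] F [-0.  -0.7 -0.6]
scene blank L [  34.1 -120.4] size [ 43.1 130.7] skew 0.004 right end y -185.4
side blank L [  32.4 -117.5] size [ 55.7 135.7] skew -0.002 right end y -182.5
wrist blank L [  38.1 -122.1] size [ 51. 132.] skew 0.002 right end y -187.1
```

servo_tool:
  rotation:
    - [0,0,0]
    - [0,0,0]
    - [0,0,0]
    - [0,0,0]
    - [0,0,0]
  slide:
    - [0,0,-0.05]
    - [0,0,-0.1]
    - [0,0,-0.13]
    - [0,0,-0.15]
    - [0,0,-0.15]
  grip: [-1,-1,-1,-1,-1]

```text
clock: 8.25
position: [565.5, -89.5, 81.9]
ee_rot: [0.095, 0.996, -0.0, -0.0]
contact_force: [0.7, 0.3, 0.1]
gripper_width: 0.0
grasp_force: 0.0
```

servo_tool:
  rotation:
    - [0,0,0]
    - [0,0,0]
    - [0,0,0]
    - [0,0,0]
    - [0,0,0]
    - [0,0,0]
    - [0,0,0]
    - [0,0,0]
  slide:
    - [-0.004,-0.02,0]
    - [-0.008,-0.04,0]
    - [-0.012,-0.06,0]
    - [-0.015,-0.08,0]
    - [-0.019,-0.1,0]
    - [-0.023,-0.12,0]
    - [-0.027,-0.14,0]
    - [-0.027,-0.14,0]
  grip: [-1,-1,-1,-1,-1,-1,-1,-1]

```text
clock: 9.25
position: [560.1, -117.8, 82.3]
ee_rot: [0.095, 0.995, -0.0, -0.0]
contact_force: [-0.2, 0.3, 0.4]
gripper_width: -0.1
grasp_force: 0.0
```

```bash
python3 - <<'E'
from h import *
tcp(); blank("scene"); blank("side"); blank("wrist")
E
```

```text
t 9.25 TCP [ 560.1 -117.8   82.3] L [ 37.2 -58.8] F [-0.2  0.3  0.4]
scene blank L [  34.3 -130.3] size [ 42.8 129.7] skew 0.001 right end y -195.3
side blank L [  32.6 -126.7] size [ 56.7 136.2] skew 0.002 right end y -191.7
wrist blank L [  38. -130.] size [ 51.8 128.7] skew 0.002 right end y -195.0
```

servo_tool:
  rotation:
    - [0,0,0]
    - [0,0,0]
    - [0,0,0]
    - [0,0,0]
    - [0,0,0]
    - [0,0,0]
    - [0,0,0]
    - [0,0,0]
  slide:
    - [-0.005,-0.025,0]
    - [-0.01,-0.05,0]
    - [-0.015,-0.075,0]
    - [-0.019,-0.1,0]
    - [-0.024,-0.125,0]
    - [-0.029,-0.15,0]
    - [-0.034,-0.175,0]
    - [-0.038,-0.196,0]
  grip: [-1,-1,-1,-1,-1,-1,-1,-1]

```text
clock: 10.4
position: [552.5, -157.0, 82.3]
ee_rot: [0.095, 0.996, 0.0, -0.0]
contact_force: [-0.7, 0.7, -0.4]
gripper_width: -0.1
grasp_force: 0.2
```

```bash
python3 - <<'E'
from h import *
tcp(); blank("scene"); blank("side"); blank("wrist")
E
```

```text
t 10.4 TCP [ 552.5 -157.    82.3] L [ 37.2 -98.8] F [-0.7  0.7 -0.4]
scene blank L [  34.8 -170. ] size [ 47.9 128.9] skew 0.057 right end y -234.9
side blank L [  32.3 -166.1] size [ 55.3 134.7] skew 0.007 right end y -231.1
wrist blank L [  38.  -170.2] size [ 51.4 128.9] skew 0.007 right end y -235.2
```

servo_tool:
  rotation:
    - [0,0,0]
    - [0,0,0]
    - [0,0,0]
    - [0,0,0]
    - [0,0,0]
    - [0,0,0]
    - [0,0,0]
    - [0,0,0]
  slide:
    - [-0.004,-0.02,0]
    - [-0.008,-0.04,0]
    - [-0.012,-0.06,0]
    - [-0.015,-0.08,0]
    - [-0.019,-0.1,0]
    - [-0.022,-0.115,0]
    - [-0.024,-0.125,0]
    - [-0.024,-0.125,0]
  grip: [-1,-1,-1,-1,-1,-1,-1,-1]

```text
clock: 11.55
position: [547.7, -181.9, 82.3]
ee_rot: [0.095, 0.996, -0.0, -0.0]
contact_force: [0.1, -0.3, -1.1]
gripper_width: -0.2
grasp_force: 0.0
```

```bash
python3 - <<'E'
from h import *
tcp(); blank("scene"); blank("side"); blank("wrist")
im,D,K,Rc,c=cam("scene"); save("s2",cv2.resize(im[150:310,100:430],None,fx=2.4,fy=2.4,interpolation=cv2.INTER_CUBIC))
E
```

```text
t 11.55 TCP [ 547.7 -181.9   82.3] L [  37.2 -124.1] F [ 0.1 -0.3 -1.1]
scene blank L [  44.4 -196.6] size [ 51.6 133.1] skew -0.108 right end y -261.2
side blank L [  32.  -191.3] size [ 54.3 134. ] skew 0.018 right end y -256.3
wrist blank L [  37.6 -195.1] size [ 50.8 129.1] skew 0.007 right end y -260.1
```

View pics/s2.png

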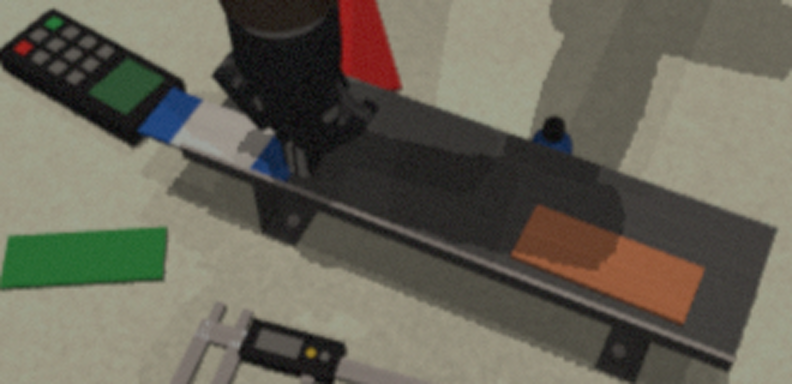

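The crop shows the outer blue band at about (170,113) overhanging the ledge end, clear above the handset. The gripper hides the inner end, so I retreat to check.

servo_tool:
  rotation:
    - [0,0,0]
    - [0,0,0]
    - [0,0,0]
    - [0,0,0]
    - [0,0,0]
    - [0,0,0]
    - [0,0,0]
    - [0,0,0]
  slide:
    - [0.007,0.035,0]
    - [0.015,0.074,0]
    - [0.015,0.074,0.1]
    - [0.015,0.074,0.3]
    - [0.0,0.15,0.5]
    - [-0.1,0.35,0.6]
    - [-0.2,0.5,0.7]
    - [-0.2,0.5,0.7]
  grip: [-1,-1,-1,-1,-1,-1,-1,-1]

```text
clock: 12.75
position: [507.8, -79.8, 224.6]
ee_rot: [0.093, 0.996, 0.001, 0.002]
contact_force: [-0.4, 0.2, 0.3]
gripper_width: -0.1
grasp_force: 0.0
```

```bash
python3 - <<'E'
from h import *
tcp(); blank("scene"); blank("side"); blank("wrist")
for n in("scene","wrist"):
    im,D,K,Rc,c=cam(n)
    for B,C,A in blobs(im,40):
        v,u=np.nonzero(B); p=ray(K,Rc,c,np.c_[u,v],85); l=toL(p); print(n,A,l.min(0).round(1),l.max(0).round(1),l.mean(0).round(1))
im,D,K,Rc,c=cam("scene"); save("s3",cv2.resize(im[150:310,100:430],None,fx=2.4,fy=2.4,interpolation=cv2.INTER_CUBIC))
E
```

```text
t 12.75 TCP [507.8 -79.8 224.6] L [-21.4 -31.4] F [-0.4  0.2  0.3]
scene blank L [  38.1 -195.4] size [ 52.3 132.5] skew -0.006 right end y -260.4
side blank L [  32.2 -190.9] size [ 56.1 134.4] skew 0.002 right end y -255.9
wrist blank L [  38.  -195.7] size [ 51.  131.2] skew 0.003 right end y -260.7
scene 304 [  11.2 -261.5] [  64.3 -232.3] [  38.5 -247.2]
scene 289 [  12.6 -159. ] [  55.7 -129.3] [  34.4 -144.1]
wrist 1582 [  12.8 -261.4] [  62.7 -232.4] [  37.3 -247. ]
wrist 1694 [  12.6 -160.7] [  63.5 -130.2] [  37.3 -145.5]
```

View pics/s3.png

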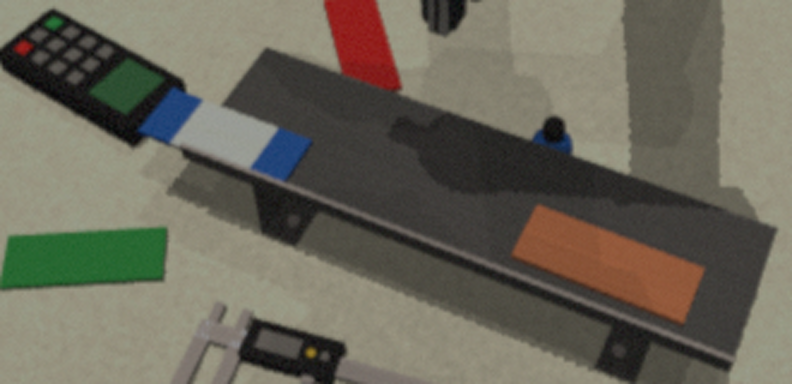

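The crop shows the blank flush against the lip, its outer band (170,113) clear past the ledge end. The copper blank (610,262), bottle, caliper and handset look undisturbed. The measured overhang is about 40 mm, the skew about 0.005 rad, and the arm is clear.

```bash
python3 -c "
from bench import *
print(job_done())"
```

```text
the job is handed in; nothing more can be done
None
```

I pushed the aluminium blank square against the back lip and along it until its blue end hung about 40 mm past the right end of the ledge, then backed the arm off and handed the job in at about 13 s; the hand-in gave no verdict.

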